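# Twist the top sieve off its seal and set it in the draining tray

### The arm

A 6-joint arm with a two-finger parallel gripper is mounted at the origin on the work surface. World frame = base frame: x ahead of the robot, y to its left, z up, the work surface at z = 0. Lengths are in m, angles in degrees, forces in N, time in s.
With the tool pointing down it reaches from about 0.35 to 0.875 m from the base axis. Payload 15.5 kg.
Tool frame: the origin (TCP) lies on the mounting face of the last link; the fingertips stand 173 mm ahead of it and the grasp point (between the pads) lies 155 mm ahead of it; z points along the fingers, y is the line along which they close (so a half turn about z gives the same grasp; the last joint's range is limited). The gripper opens to 85 mm and grips with 20 to 120 N. Pads are 22 mm wide; open, the fingers measure 114 mm over their backs; the gripper's body (76 mm by 85 mm) begins 54 mm behind the grasp point. The pads swing forward as they close: fully open they stand 13 mm farther back than shut.
Start: joints at [-82.133, 28.281, 77.091, -0, 74.628, -5.472], TCP at [0.144, -0.608, 0.405] pointing down, gripper open.
Joint ranges: [-166.48, 166.48], [-47.26, 123.95], [12.59, 153.08], [-70.14, 250.14], [6.76, 159.57], [-176.63, 176.63]. Speed limits (degrees/s): [108.29, 108.29, 147.25, 172.46, 172.46, 172.46].

### API

Orientations are given as a 3x3 rotation matrix whose columns are the frame's x, y, z axes.
In Python, from plant import bot gives the robot as it stands.
- The arm moves only by the tool jog_arm, never from a script. Its argument "commands" is a list of rows, each an object of numbers: "x", "y", "z": the shift along the tool's x, y, z in cm; "twist": the turn about the tool's z in rad; "grip": the opening, from -1 (shut) to 1 (fully open). A call has 1 to 10 rows; each row is the pose to reach, as a shift and turn from the pose commanded when the call began, along the tool's axes at that moment; what a row does not reach only later rows make up. A row lasts 1/8 s, in which the tool goes at most 62.5 mm and 10.7 degrees, less where a joint would pass 70% of its speed; a pose out of reach is approached as far as the arm can. A call with a gripper value outside its range is refused whole. The fingers move at their own pace and stop on an object; "force" is the grip in N (left out, the last holds). Time passes only in rows, so rows that repeat a pose let the fingers close. It gives the time, the measured TCP pose, the force, the opening and the grip force at its end, in the units of the state.
- bot.get_state(): the state, without advancing time (a new reading comes with each control period).
- bot.read_camera(name): name is "scene" or "top" or "wrist"; returns the picture (420x560x3 uint8, red, green, blue); there is no depth.
- bot.camera_params(name): a dict with "fx", "fy", "cx", "cy" (pixels), "k1" (the pictures are not rectified: a ray, as slopes to the right and down, at radius r is drawn at 1 + k1 r^2 times it, then the intrinsics apply), "rvec" (rotation vector, rad) and "tvec" (3), from world to camera coordinates, as OpenCV has them; the wrist camera has in their place "mount" (4x4, takes a point from camera to tool coordinates, whose origin is the TCP and whose axes are the flange's). Camera axes: x right, y down, z forward; pixel columns grow to the right and rows downward; lengths in m; the calibration is good to about 2 mm. A picture is of the moment at which its call begins: read the wrist's pose just before it. camera_params takes no time and is no camera call.
- bot.sign_off(): hands the job in; it is judged then, once.
The state is a dict: "time": time; "joint_pos": joint angles; "joint_velocities": joint speeds; "joint_efforts": joint torques, N m; "position": TCP position; "tcp_rot": TCP orientation; "contact_force": force on the tool from outside, world axes, zero at the start; "torque": the same for the moment, N m; "grip_width": finger opening in m; "grip_force": force on a finger pad.
Only numpy, scipy, OpenCV 4.12 (cv2) and the standard library are available. Lean on these libraries where they do the work, as an engineer would, in place of code of your own. Each camera call takes 0.05 s, during which the arm holds its last target. There are 200 camera calls.

### The job

Take the top sieve off the wet-sieving stack and, keeping it level, set it down gently, right way up and flat, in the empty draining tray. It is stuck fast on the rubber seal of the part below, and a straight pull would bring that up too: work it loose by feel, with a twist, and ease it off, so that the rest of the stack stays down in its stand. Leave the other things on the bench where they are.

Things in the scene. Friction and masses are not known exactly. Their poses are not given: they have to be found in the camera images.
- sieve_mid (a point): Top sieve, round, stainless, 0.13 to 0.2 kg. Point on its axis half-way up its 74 mm; z up (its yaw means nothing). Lowest 30 mm: a skirt 58 mm in diameter, at first hidden in the mouth below. Above it, on a shoulder: the frame, 44 mm tall, 66 mm in diameter (68 at the top bead), wall 3 to 4 mm, open at the top, mesh just above its foot. The point lies 7 mm above the frame's foot.
- frame_mid (a point): Centre of the same sieve's visible frame, on the axis, 22 mm above the frame's foot and 22 mm below its top, 15 mm above sieve_mid: the height to grip it, across its 66 mm. Below the frame's foot the fingers would hold the lower part too.
- stack_rim (a point): Mouth of the stack's lower part: centre of its top edge, 80 mm above its underside, 125 mm above the bench while seated; z up. Lower part: one loose piece, 0.3 to 0.4 kg: a round drain pan (78 mm in diameter, 30 mm tall) with a fine sieve clipped on it (68 to 70 mm). It rests in the stand by its weight alone.
- seal_mid (a point): Centre of the rubber seal in that mouth: two lips, 6 and 12 mm below its edge, on the skirt; free once raised 26 mm. Their dry friction (10 to 17 N) far exceeds the lower part's weight, so a straight pull, fast or slow, lifts both. While the skirt slips round in them, either way, the drag points round, not up, if it rises much more slowly than it turns (about 1 mm per 0.1 rad). To and fro will do.
- spout_end (a point): Tip of the lower part's drain spout, a level 14 mm tube, 86 mm out from the stack's axis and 14 mm above the pan's underside. It lies loosely between the smooth cheeks of a fork of the stand: with the sieve twisted the lower part turns along freely, up to 0.5 rad after a change of direction, till the spout bears on a cheek; only then does the sieve slip in the seal. If it has come up, press it down again.
- stand: Fixed steel stand of the stack, plate 130 x 120 mm, top 45 mm above the bench, four small lugs round the pan, a fork for the spout on its +x side (cheeks 40 mm apart, 58 mm from the axis) and a small clear cup under the spout's end, 94 mm from the axis. Origin on the bench under the stack's axis; z up.
- tray_in (a point): Empty cream draining tray, fixed, 220 mm (its x) by 170 mm (its y), 18 mm tall with 4 mm walls and floor. Centre of its inner floor, 4 mm above the bench; z up.
- bottle: Bystander: white plastic bottle, 60 mm in diameter, 120 mm tall. Origin under its centre.
- elbow: Bystander: white plastic pipe elbow lying on the bench, about 65 mm long and 40 mm tall. Origin under it.
- cover: Bystander: steel sieve cover with a knob, 72 mm in diameter, 29 mm tall, lying on the bench. Origin under its centre.
- brush_at (a point): Bystander: cleaning brush, 180 mm long, lying on the bench along its x axis. Point near its middle.
Not all that is in view belongs to the job. What is shaped like the stand but orange is not meant.

How it is judged (in metres and radians):
On the way:
1. the top sieve is clear of the part below, which is still seated (z of sieve_mid in the frame of stack_rim above 0.041 m and height (world z) of stack_rim below 0.128 m), for 0.1 s.
At the end, for the whole second after the job is handed in: The top sieve stands right way up (within 0.08 rad) and at rest on the floor of the draining tray (height within 4 mm, inside the walls); the lower part of the stack sits in its stand as before (height within 4 mm, tilt under 0.06 rad, within 8 mm of the stand's axis) (z of sieve_mid in the frame of tray_in between 0.033 and 0.041 m and x of sieve_mid in the frame of tray_in between -0.085 and 0.085 m and y of sieve_mid in the frame of tray_in between -0.06 and 0.06 m and angle between sieve_mid's own z axis and vertical below 0.08 rad and linear speed of sieve below 0.02 m/s and height (world z) of stack_rim between 0.121 and 0.129 m and angle between stack_rim's own z axis and vertical below 0.06 rad and horizontal distance between stack_rim and stand below 0.008 m); the robot touches nothing.
It fails at once if the lower part of the stack is pulled up more than 4 mm (height (world z) of stack_rim above 0.129 m).
It fails at once if the lower part of the stack is tipped by more than 0.1 rad (angle between stack_rim's own z axis and vertical above 0.1 rad).
It fails at once if the sieve is tipped by more than 0.35 rad (angle between sieve_mid's own z axis and vertical above 0.35 rad).
It fails at once if the sieve is dropped: let go more than 15 mm above where it comes to rest in the tray (z of sieve_mid in the frame of tray_in above 0.052 m and contact force between anything else and sieve below 0.01 N).
It fails at once if a bystander is moved by more than 20 mm (distance of any of bottle, elbow, cover, brush_at from where it was at the start of the episode above 0.02 m).
It also fails if it takes over 64 s, if anything falls off the work surface, if the arm or the gripper's body presses on something with over 40 N, if the wrist force passes 120 N, or if a joint passes its speed limit or range.

## Working session

There is one attempt and no reset: what is moved stays moved. The work goes in short steps, Python scripts to look and compute and a tool call to move; the robot and the scene stay as the last step left them, time stands still between calls to the robot, and variables do not carry over. Pictures are saved under pics/ and viewed, at most 13 in all, crops included, and the job is handed in when it is done.

Besides the shell and the picture viewer there is one more tool, called after "Emit:" as name([rows], argument=value, ...), one row to a line, values as JSON. jog_arm: Moves the arm, as the interface text tells. Its arguments: {"type":"object","properties":{"commands":{"type":"array","items":{"type":"object","properties":{"x":{"type":"number"},"y":{"type":"number"},"z":{"type":"number"},"twist":{"type":"number"},"grip":{"type":"number"}}}},"force":{"type":"number"}},"required":["commands"]}

```bash
mkdir -p pics; cat > h.py <<'E'
import numpy as np, cv2
from plant import bot
def pose(name):
    p=bot.camera_params(name); K=np.array([[p['fx'],0,p['cx']],[0,p['fy'],p['cy']],[0,0,1.]]); d=np.array([p['k1'],0,0,0.])
    if 'mount' in p:
        s=bot.get_state(); T=np.eye(4); T[:3,:3]=s['tcp_rot']; T[:3,3]=s['position']
        M=T@np.array(p['mount']); R=M[:3,:3].T; t=-R@M[:3,3]
    else: R=cv2.Rodrigues(np.array(p['rvec'],float))[0]; t=np.array(p['tvec'],float).ravel()
    return K,d,R,t
def ray(name,uv,c=None):
    K,d,R,t=c or pose(name)
    n=cv2.undistortPoints(np.array([[uv]],float),K,d).ravel()
    return -R.T@t, R.T@np.array([n[0],n[1],1])
def atz(name,uv,z,c=None):
    o,v=ray(name,uv,c); return o+v*(z-o[2])/v[2]
def proj(name,X,c=None):
    K,d,R,t=c or pose(name)
    return cv2.projectPoints(np.atleast_2d(np.array(X,float)),cv2.Rodrigues(R)[0],t,K,d)[0].reshape(-1,2)
def snap(name,f):
    im=bot.read_camera(name); cv2.imwrite('pics/'+f,im[:,:,::-1]); return im
E
python3 - <<'E'
from h import *
for n in('scene','top'):
    snap(n,n+'0.png'); K,d,R,t=pose(n); print(n,-R.T@t,K[0,0])
s=bot.get_state(); print(s)
E
```

```text
scene [1.14257251 0.29529846 1.22165066] 463.28994806902483
top [ 0.30692535 -0.00651596  1.80834112] 525.4177193654821
{'time': 0.1, 'joint_pos': array([-8.21331558e+01,  2.83105087e+01,  7.71223857e+01, -1.03113312e-03,
        7.46291313e+01, -5.47217687e+00]), 'joint_velocities': array([ 0.0255749 , -0.08055539, -0.16535737,  0.02648572, -0.06136305,
        0.03268779]), 'joint_efforts': array([ 8.86099551e-04, -8.83589816e+01, -3.84565473e+01, -4.66916372e-04,
        5.15331631e-03, -2.31208043e-05]), 'position': array([ 0.14417333, -0.60801114,  0.4041757 ]), 'tcp_rot': array([[ 9.73020877e-01,  2.30717026e-01, -1.65359973e-04],
       [ 2.30717069e-01, -9.73020292e-01,  1.06998889e-03],
       [ 8.59660442e-05, -1.07927290e-03, -9.99999414e-01]]), 'contact_force': array([0.00071794, 0.30532976, 0.00327515]), 'torque': array([-0.02442766, -0.03617341, -0.04085248]), 'grip_force': 0.0, 'grip_width': 0.0852813307202166}
```

View pics/scene0.png

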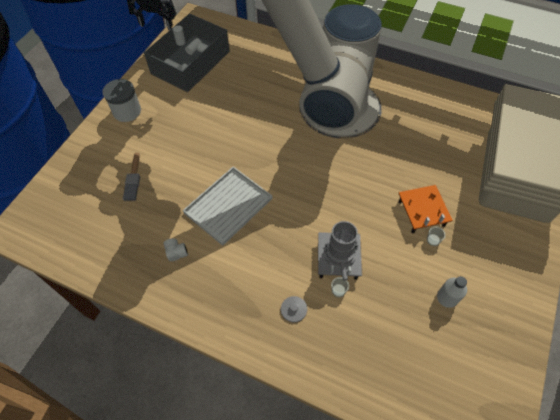

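View pics/top0.png

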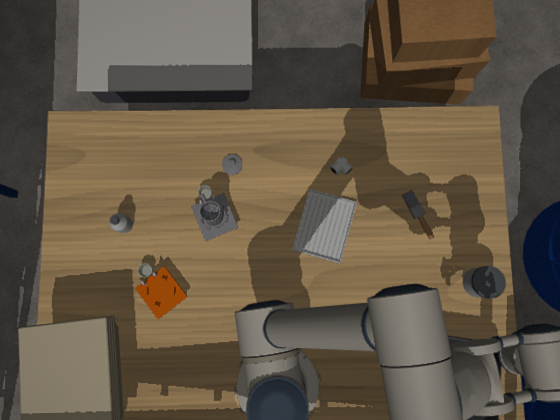

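The scene picture shows the stack on a grey stand at (343,240), with the tray at (228,205). In the top picture they are at (212,211) and (325,226).

Things that could be taken for the top sieve or stand, in scene pixels:
- Stack on the grey stand (343,240): matches the description.
- Orange stand (427,207): not meant.
- Grey pot (122,100).
- Cover (293,309).
- Bottle (452,292).

I choose the stack and check it in one close crop.

```bash
python3 - <<'E'
from h import *
a=cv2.imread('pics/top0.png')[165:255,165:265]; b=cv2.imread('pics/scene0.png')[210:310,300:400]
c=np.hstack([cv2.resize(a,(400,360),interpolation=2),cv2.resize(b,(400,400),interpolation=2)[:360]])
cv2.imwrite('pics/crop.png',c)
for n,uv in(('top',(210.5,209)),('scene',(344,232))): print(n,atz(n,uv,0.169))
for uv in [(312,190),(356,200),(338,261),(294,248)]: print('tray top',atz('top',uv,.018))
for uv in [(235,168),(271,200),(222,243),(183,210)]: print('tray sc',atz('scene',uv,.018))
for n,uv in dict(bottle=(120,222),cover=(232,163),elbow=(341,166),orange=(160,292)).items(): print(n,atz('top',uv,.03))
E
```

```text
top [0.56545713 0.20271409 0.169     ]
scene [0.5602025  0.20528128 0.169     ]
tray top [ 0.65084454 -0.12929464  0.018     ]
tray top [ 0.61344985 -0.28031791  0.018     ]
tray top [ 0.40424699 -0.21165358  0.018     ]
tray top [ 0.45052331 -0.06311167  0.018     ]
tray sc [ 0.40181746 -0.20760818  0.018     ]
tray sc [ 0.46427198 -0.0507434   0.018     ]
tray sc [ 0.65732524 -0.11811957  0.018     ]
tray sc [ 0.60712756 -0.27958134  0.018     ]
bottle [0.54707399 0.52649508 0.03      ]
cover [0.74767746 0.14660678 0.03      ]
elbow [ 0.73156124 -0.23081854  0.03      ]
orange [0.30965276 0.38695963 0.03      ]
```

View pics/crop.png

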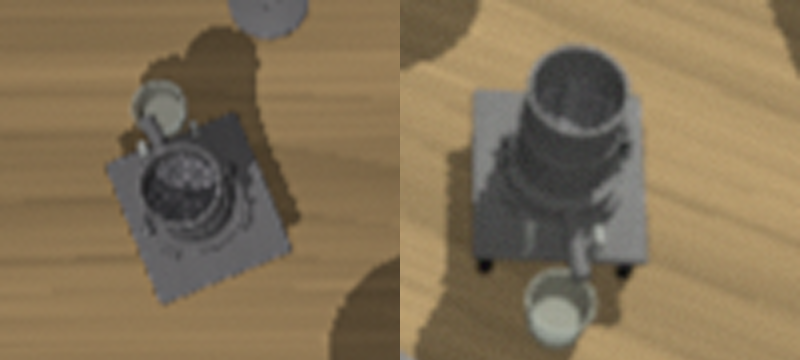

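The crop shows the open sieve on the stack, spout towards the cup on the grey stand, so the choice stands. Both cameras put the axis near (0.5605, 0.204) and the tray centre near (0.531, -0.168). I'll go above it now.

Emit:
jog_arm([
  {"x": 59.3, "y": -69.4, "z": -4.5, "twist": 0.93, "grip": 1},
  {"x": 59.3, "y": -69.4, "z": -4.5, "twist": 0.93, "grip": 1},
  {"x": 59.3, "y": -69.4, "z": -4.5, "twist": 0.93, "grip": 1},
  {"x": 59.3, "y": -69.4, "z": -4.5, "twist": 0.93, "grip": 1},
  {"x": 59.3, "y": -69.4, "z": -4.5, "twist": 0.93, "grip": 1},
  {"x": 59.3, "y": -69.4, "z": -4.5, "twist": 0.93, "grip": 1},
  {"x": 59.3, "y": -69.4, "z": -4.5, "twist": 0.93, "grip": 1},
  {"x": 59.3, "y": -69.4, "z": -4.5, "twist": 0.93, "grip": 1},
  {"x": 59.3, "y": -69.4, "z": -4.5, "twist": 0.93, "grip": 1},
  {"x": 59.3, "y": -69.4, "z": -4.5, "twist": 0.93, "grip": 1},
])

```text
time: 1.35
position: [0.4231, -0.0649, 0.4349]
tcp_rot: [[0.767, -0.642, 0.0], [-0.642, -0.767, -0.0], [0.0, -0.0, -1.0]]
contact_force: [1.1, -1.0, 0.1]
grip_width: 0.0855
grip_force: 0.0
```

```bash
cat > st.py <<'E'
from h import *
np.set_printoptions(precision=4,suppress=True)
def show(target=None,yaw=None):
    s=bot.get_state(); R=s['tcp_rot']
    print('t',s['time'],'pos',s['position'],'j',s['joint_pos'].round(1),'F',s['contact_force'].round(1),'T',s['torque'].round(2),'grip',s['grip_width'],s['grip_force'],'yaw',np.degrees(np.arctan2(R[1,0],R[0,0])),'tilt',np.arccos(-R[2,2]))
    if target is not None: print('tool shift cm',R.T@(np.array(target)-s['position'])*100)
    return s
E
python3 -c "
from st import *
show([.5605,.204,.45])"
```

```text
t 1.35 pos [ 0.4231 -0.0649  0.4349] j [-16.7  10.3 100.6  -0.   69.1 113.2] F [ 1.1 -1.   0.1] T [-0.    0.01  0.03] grip 0.08554807549364672 0.0 yaw -39.952018946103635 tilt 0.0003069397180307107
tool shift cm [ -6.7306 -29.4329  -1.5077]
```

Emit:
jog_arm([
  {"x": -6.7, "y": -29.4, "z": -1.5},
  {"x": -6.7, "y": -29.4, "z": -1.5},
  {"x": -6.7, "y": -29.4, "z": -1.5},
  {"x": -6.7, "y": -29.4, "z": -1.5},
  {"x": -6.7, "y": -29.4, "z": -1.5},
  {"x": -6.7, "y": -29.4, "z": -1.5},
  {"x": -6.7, "y": -29.4, "z": -1.5},
  {"x": -6.7, "y": -29.4, "z": -1.5},
])

```text
validation failed for argument at $.co...
```

```bash
python3 -c "
from st import *
show([.5605,.204,.45])
snap('wrist','w1.png')
c=pose('wrist'); K,d,R,t=c; print('cam',-R.T@t,K[0,0])
print(proj('wrist',[.5605,.204,.169],c))"
```

```text
t 1.35 pos [ 0.4231 -0.0649  0.4349] j [-16.7  10.3 100.6  -0.   69.1 113.2] F [ 1.1 -1.   0.1] T [-0.    0.01  0.03] grip 0.08554807549364672 0.0 yaw -39.952018946103635 tilt 0.0003069397180307107
tool shift cm [ -6.7306 -29.4329  -1.5077]
cam [ 0.4783 -0.1032  0.4043] 356.335199446025
[[-89.3845 287.6217]]
```

View pics/w1.png

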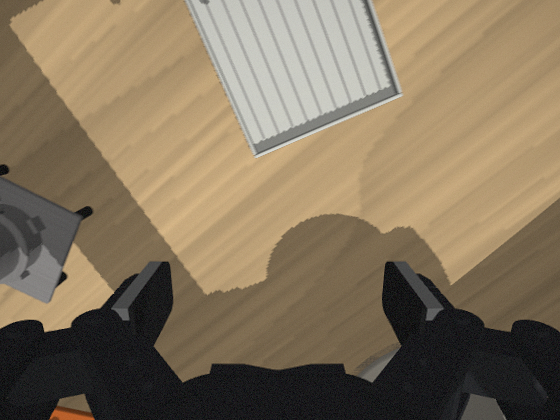

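The jog was refused, probably because it needs every key, so the arm has not moved. The wrist view shows the tray at (300,70) and the stand at the left edge (30,240). I'll send it again with all keys.

Emit:
jog_arm([
  {"x": -6.7, "y": -29.4, "z": -1.5, "twist": 0, "grip": 1},
  {"x": -6.7, "y": -29.4, "z": -1.5, "twist": 0, "grip": 1},
  {"x": -6.7, "y": -29.4, "z": -1.5, "twist": 0, "grip": 1},
  {"x": -6.7, "y": -29.4, "z": -1.5, "twist": 0, "grip": 1},
  {"x": -6.7, "y": -29.4, "z": -1.5, "twist": 0, "grip": 1},
  {"x": -6.7, "y": -29.4, "z": -1.5, "twist": 0, "grip": 1},
  {"x": -6.7, "y": -29.4, "z": -1.5, "twist": 0, "grip": 1},
  {"x": -6.7, "y": -29.4, "z": -1.5, "twist": 0, "grip": 1},
])

```text
time: 2.4
position: [0.5597, 0.2006, 0.4497]
tcp_rot: [[0.766, -0.643, -0.0], [-0.643, -0.766, -0.0], [-0.0, 0.0, -1.0]]
contact_force: [-0.2, -0.6, -0.2]
grip_width: 0.0855
grip_force: 0.0
```

```bash
python3 -c "
from st import *
show([.5605,.204,.45])
c=pose('wrist'); K,d,R,t=c; print('cam',-R.T@t,K[0,0])
snap('wrist','w2.png')
print(proj('wrist',[.5605,.204,.169],c))"
```

```text
t 2.4 pos [0.5597 0.2006 0.4497] j [ 14.   23.5  77.9  -0.   78.5 144. ] F [-0.2 -0.6 -0.2] T [ 0.04  0.02 -0.  ] grip 0.08549777270107829 0.0 yaw -40.00666874870346 tilt 0.0005012485194287864
tool shift cm [-0.1578 -0.3142 -0.0267]
cam [0.6124 0.1563 0.4187] 356.335199446025
[[272.6429 206.2372]]
```

View pics/w2.png

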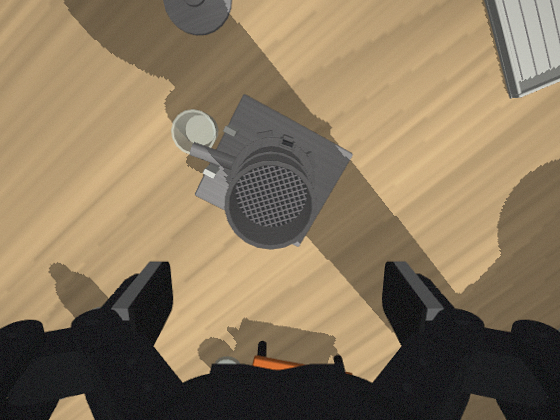

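The wrist view shows the open rim around (269,205), spout towards the upper left, and clear space for the fingers. I'll overlay the modelled rim to refine the fit.

```bash
python3 -c "
from st import *
c=pose('wrist')
from scipy.optimize import least_squares
im=cv2.imread('pics/w2.png'); g=cv2.GaussianBlur(cv2.cvtColor(im,6),(0,0),1).astype(np.float32)
a=np.linspace(0,2*np.pi,120,endpoint=False)
circ=lambda x,y,z,r:np.c_[x+r*np.cos(a),y+r*np.sin(a),z+0*a]
def samp(p): return cv2.remap(g,p[:,0].astype(np.float32).reshape(-1,1),p[:,1].astype(np.float32).reshape(-1,1),1).ravel()
best=[]
# bright bead ring vs. dark inside: maximise ring brightness minus inner ring, with robust mean
for z in(.165,.169,.173):
  for x in np.arange(.552,.570,.0005):
    for y in np.arange(.194,.212,.0005):
      s=np.mean(np.clip(samp(proj('wrist',circ(x,y,z,.0325),c))-samp(proj('wrist',circ(x,y,z,.0285),c)),-30,30)); best.append((s,x,y,z))
best.sort(reverse=True)
for b in best[:6]: print(np.array(b))
x,y,z=best[0][1:]
big=cv2.resize(im[130:270,200:340],(560,560),interpolation=2)
for r in(.034,.030):
  q=((proj('wrist',circ(best[0][1],best[0][2],.169,r),c)-[200,130]+.5)*4*16).astype(int)
  cv2.polylines(big,[q.reshape(-1,1,2)],True,(0,0,255) if r==.034 else (0,255,0),1,16,4)
cv2.imwrite('pics/fit.png',big)
"
```

```text
[21.6323  0.5615  0.206   0.173 ]
[21.5333  0.5615  0.2055  0.173 ]
[21.5134  0.5615  0.206   0.169 ]
[21.5063  0.561   0.206   0.169 ]
[21.5013  0.562   0.2055  0.173 ]
[21.4854  0.562   0.206   0.173 ]
```

View pics/fit.png

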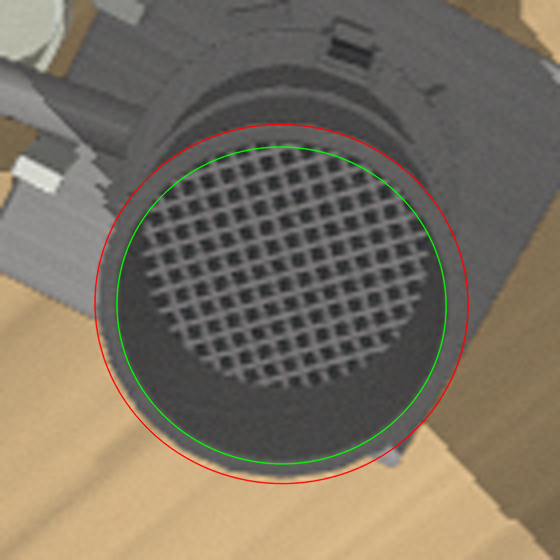

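The fit agrees with the two fixed cameras: axis (0.561, 0.205), TCP grip height 0.302. I'll descend part-way and check.

Emit:
jog_arm([
  {"x": 0, "y": 0, "z": 0, "twist": 0, "grip": 1},
  {"x": -0.1, "y": -0.2, "z": 3, "twist": 0, "grip": 1},
  {"x": -0.1, "y": -0.2, "z": 6, "twist": 0, "grip": 1},
  {"x": -0.1, "y": -0.2, "z": 9, "twist": 0, "grip": 1},
  {"x": -0.1, "y": -0.2, "z": 9, "twist": 0, "grip": 1},
  {"x": -0.1, "y": -0.2, "z": 9, "twist": 0, "grip": 1},
])

```text
time: 3.2
position: [0.5609, 0.2036, 0.3609]
tcp_rot: [[0.766, -0.642, 0.001], [-0.642, -0.766, 0.0], [0.001, -0.001, -1.0]]
contact_force: [-0.0, -0.4, 0.0]
grip_width: 0.0855
grip_force: 0.0
```

```bash
python3 -c "
from st import *
show([.561,.205,.302])"
```

```text
t 3.2 pos [0.5609 0.2036 0.3609] j [ 14.2  28.5  84.3  -0.   67.1 144.2] F [-0.  -0.4  0. ] T [ 0.01  0.01 -0.02] grip 0.0854952639627228 0.0 yaw -39.960536505545576 tilt 0.0012801607382718141
tool shift cm [-0.0826 -0.1071  5.894 ]
```

Emit:
jog_arm([
  {"x": -0.1, "y": -0.1, "z": 0, "twist": 0, "grip": 1},
  {"x": -0.1, "y": -0.1, "z": 2, "twist": 0, "grip": 1},
  {"x": -0.1, "y": -0.1, "z": 4, "twist": 0, "grip": 1},
  {"x": -0.1, "y": -0.1, "z": 5.8, "twist": 0, "grip": 1},
  {"x": -0.1, "y": -0.1, "z": 5.8, "twist": 0, "grip": 1},
  {"x": -0.1, "y": -0.1, "z": 5.8, "twist": 0, "grip": 1},
])

```text
time: 3.95
position: [0.5608, 0.2053, 0.3029]
tcp_rot: [[0.767, -0.642, 0.001], [-0.642, -0.767, 0.0], [0.001, -0.001, -1.0]]
contact_force: [1.0, 0.4, 0.7]
grip_width: 0.0857
grip_force: 0.0
```

```bash
python3 -c "
from st import *
show([.561,.205,.302])
snap('wrist','w3.png')"
```

```text
t 3.95 pos [0.5608 0.2053 0.3029] j [ 14.4  32.5  87.6  -0.   59.8 144.3] F [1.  0.4 0.7] T [-0.04  0.01 -0.02] grip 0.08567566931294521 0.0 yaw -39.94392259557728 tilt 0.001480771981402013
tool shift cm [0.0366 0.005  0.0891]
```

View pics/w3.png

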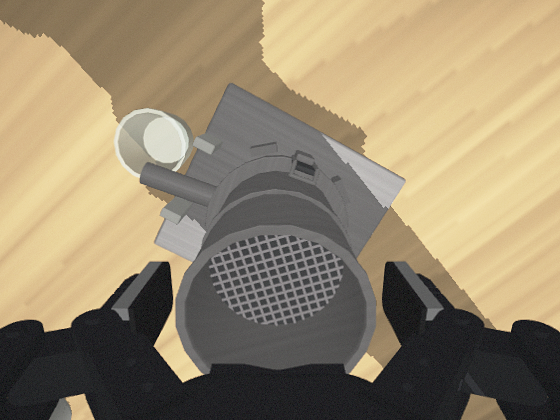

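The sieve (rim from 176 to 376, centre 276) lies centred between the pads (172 and 384, centre 278). I'll close.

Emit:
jog_arm([
  {"x": 0, "y": 0, "z": 0.1, "twist": 0, "grip": 0.75},
  {"x": 0, "y": 0, "z": 0.1, "twist": 0, "grip": 0.6},
  {"x": 0, "y": 0, "z": 0.1, "twist": 0, "grip": 0.5},
  {"x": 0, "y": 0, "z": 0.1, "twist": 0, "grip": 0.3},
  {"x": 0, "y": 0, "z": 0.1, "twist": 0, "grip": 0.1},
  {"x": 0, "y": 0, "z": 0.1, "twist": 0, "grip": -0.2},
  {"x": 0, "y": 0, "z": 0.1, "twist": 0, "grip": -0.5},
  {"x": 0, "y": 0, "z": 0.1, "twist": 0, "grip": -0.5},
], force=70)

```text
time: 5.0
position: [0.5607, 0.2054, 0.3015]
tcp_rot: [[0.767, -0.642, 0.001], [-0.642, -0.767, 0.001], [0.001, -0.001, -1.0]]
contact_force: [0.2, 1.9, 7.1]
grip_width: 0.0651
grip_force: 75.8
```

```bash
python3 -c "
from st import *
show([.561,.205,.302])"
```

```text
t 5.0 pos [0.5607 0.2054 0.3015] j [ 14.4  32.6  87.7   0.   59.6 144.3] F [0.2 1.9 7.1] T [0.1  0.19 0.02] grip 0.06511491758681447 75.7888723583892 yaw -39.94674670687079 tilt 0.001501525837007167
tool shift cm [ 0.0464  0.0078 -0.0544]
```

Gripped at 65 mm with 76 N, pressing down lightly. First I turn without any rise to take up the spout's play.

Emit:
jog_arm([
  {"x": 0, "y": 0, "z": 0, "twist": -0.12, "grip": -0.5},
  {"x": 0, "y": 0, "z": 0, "twist": -0.24, "grip": -0.5},
  {"x": 0, "y": 0, "z": 0, "twist": -0.36, "grip": -0.5},
  {"x": 0, "y": 0, "z": 0, "twist": -0.48, "grip": -0.5},
  {"x": 0, "y": 0, "z": 0, "twist": -0.6, "grip": -0.5},
  {"x": 0, "y": 0, "z": 0, "twist": -0.72, "grip": -0.5},
])

```text
time: 5.75
position: [0.5605, 0.2052, 0.3014]
tcp_rot: [[1.0, 0.027, 0.001], [0.027, -1.0, 0.0], [0.001, -0.0, -1.0]]
contact_force: [-1.0, -1.4, 4.6]
grip_width: 0.065
grip_force: 76.1
```

```bash
python3 -c "
from st import *
show()"
```

```text
t 5.75 pos [0.5605 0.2052 0.3014] j [ 14.4  32.6  87.7   0.   59.6 102.8] F [-1.  -1.4  4.6] T [-0.42  0.27 -0.15] grip 0.06502741720515541 76.06036470620893 yaw 1.524488629636887 tilt 0.000827186725837759
```

Emit:
jog_arm([
  {"x": 0, "y": 0, "z": 0, "twist": -0.12, "grip": -0.5},
  {"x": 0, "y": 0, "z": 0, "twist": -0.24, "grip": -0.5},
  {"x": 0, "y": 0, "z": 0.0, "twist": -0.36, "grip": -0.5},
])

```text
time: 6.12
position: [0.5605, 0.2051, 0.3014]
tcp_rot: [[0.926, 0.377, 0.001], [0.377, -0.926, 0.0], [0.001, 0.0, -1.0]]
contact_force: [-1.8, -0.9, 10.0]
grip_width: 0.0652
grip_force: 76.4
```

```bash
python3 -c "
from st import *
show()"
```

```text
t 6.125 pos [0.5605 0.2051 0.3014] j [14.4 32.6 87.7 -0.  59.6 82.2] F [-1.8 -0.9 10. ] T [-0.22  0.33 -0.2 ] grip 0.06518139602685293 76.39062792586628 yaw 22.152095694303053 tilt 0.0008118643131663711
```

The sieve has turned 1.08 rad, so it must be slipping now. I start easing it up at about 0.33 mm per 0.1 rad.

Emit:
jog_arm([
  {"x": 0, "y": 0, "z": -0.04, "twist": -0.12, "grip": -0.5},
  {"x": 0, "y": 0, "z": -0.08, "twist": -0.24, "grip": -0.5},
  {"x": 0, "y": 0, "z": -0.12, "twist": -0.36, "grip": -0.5},
  {"x": 0, "y": 0, "z": -0.16, "twist": -0.48, "grip": -0.5},
  {"x": 0, "y": 0, "z": -0.2, "twist": -0.6, "grip": -0.5},
  {"x": 0, "y": 0, "z": -0.24, "twist": -0.72, "grip": -0.5},
  {"x": 0, "y": 0, "z": -0.28, "twist": -0.84, "grip": -0.5},
  {"x": 0, "y": 0, "z": -0.32, "twist": -0.96, "grip": -0.5},
  {"x": 0, "y": 0, "z": -0.36, "twist": -1.08, "grip": -0.5},
])

```text
time: 7.25
position: [0.5605, 0.205, 0.3043]
tcp_rot: [[0.104, 0.995, 0.0], [0.995, -0.104, -0.0], [-0.0, 0.0, -1.0]]
contact_force: [2.4, -1.2, 0.8]
grip_width: 0.0648
grip_force: 79.2
```

```bash
python3 -c "
from st import *
show()
snap('wrist','w4.png'); snap('scene','s4.png')
a=cv2.imread('pics/w4.png'); b=cv2.resize(cv2.imread('pics/s4.png')[200:305,300:400],(400,420),interpolation=2)
cv2.imwrite('pics/c4.png',np.hstack([a[:,80:480],b]))"
```

```text
t 7.25 pos [0.5605 0.205  0.3043] j [14.4 32.4 87.6 -0.  60.  20.3] F [ 2.4 -1.2  0.8] T [-0.36 -0.3  -0.15] grip 0.06483419407078266 79.15327243739739 yaw 84.02775101976579 tilt 0.0002635064074392195
```

View pics/c4.png

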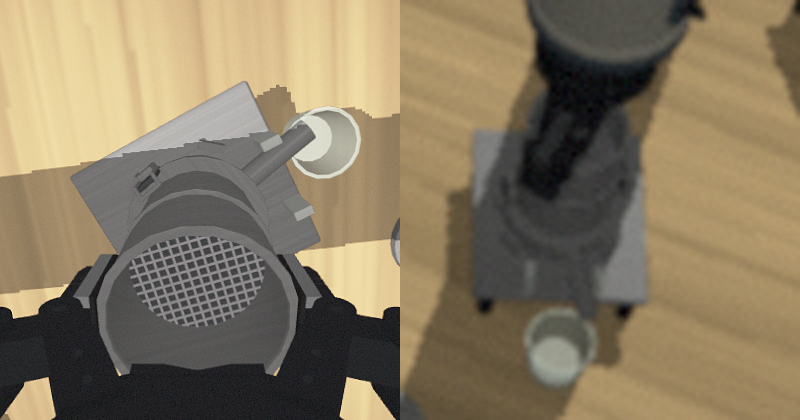

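The spout bears on its cheek, the lower part is seated and the force shows no lift. I continue.

Emit:
jog_arm([
  {"x": 0, "y": 0, "z": -0.04, "twist": -0.12, "grip": -0.5},
  {"x": 0, "y": 0, "z": -0.08, "twist": -0.24, "grip": -0.5},
  {"x": 0, "y": 0, "z": -0.12, "twist": -0.36, "grip": -0.5},
  {"x": 0, "y": 0, "z": -0.16, "twist": -0.48, "grip": -0.5},
  {"x": 0, "y": 0, "z": -0.2, "twist": -0.6, "grip": -0.5},
  {"x": 0, "y": 0, "z": -0.24, "twist": -0.72, "grip": -0.5},
  {"x": 0, "y": 0, "z": -0.28, "twist": -0.84, "grip": -0.5},
  {"x": 0, "y": 0, "z": -0.32, "twist": -0.96, "grip": -0.5},
  {"x": 0, "y": 0, "z": -0.36, "twist": -1.08, "grip": -0.5},
])

```text
time: 8.48
position: [0.5605, 0.205, 0.308]
tcp_rot: [[-0.826, 0.563, 0.0], [0.563, 0.826, -0.0], [-0.0, -0.0, -1.0]]
contact_force: [1.3, -2.4, -0.1]
grip_width: 0.0655
grip_force: 79.1
```

```bash
python3 -c "
from st import *
show()"
```

```text
t 8.475 pos [0.5605 0.205  0.308 ] j [ 14.4  32.1  87.4  -0.   60.5 -41.3] F [ 1.3 -2.4 -0.1] T [-0.35 -0.28 -0.09] grip 0.06552260601979926 79.1357053181855 yaw 145.71622767514643 tilt 0.00027624910006381845
```

Emit:
jog_arm([
  {"x": 0, "y": 0, "z": -0.05, "twist": -0.13, "grip": -0.5},
  {"x": 0, "y": 0, "z": -0.1, "twist": -0.26, "grip": -0.5},
  {"x": 0, "y": 0, "z": -0.15, "twist": -0.39, "grip": -0.5},
  {"x": 0, "y": 0, "z": -0.2, "twist": -0.52, "grip": -0.5},
  {"x": 0, "y": 0, "z": -0.25, "twist": -0.65, "grip": -0.5},
  {"x": 0, "y": 0, "z": -0.3, "twist": -0.78, "grip": -0.5},
  {"x": 0, "y": 0, "z": -0.35, "twist": -0.91, "grip": -0.5},
  {"x": 0, "y": 0, "z": -0.4, "twist": -1.04, "grip": -0.5},
  {"x": 0, "y": 0, "z": -0.45, "twist": -1.17, "grip": -0.5},
  {"x": 0, "y": 0, "z": -0.5, "twist": -1.3, "grip": -0.5},
])

```text
time: 9.72
position: [0.5605, 0.205, 0.313]
tcp_rot: [[-0.764, -0.646, 0.0], [-0.646, 0.764, -0.0], [0.0, -0.0, -1.0]]
contact_force: [1.4, -3.5, -1.7]
grip_width: 0.065
grip_force: 79.2
```

```bash
python3 -c "
from st import *
show()"
```

```text
t 9.725 pos [0.5605 0.205  0.313 ] j [  14.4   31.8   87.1   -0.    61.1 -115.8] F [ 1.4 -3.5 -1.7] T [-0.45 -0.24 -0.12] grip 0.06498194965555995 79.21579349669628 yaw -139.78049729063696 tilt 0.00026061564257357357
```

Emit:
jog_arm([
  {"x": 0, "y": 0, "z": -0.045, "twist": -0.125, "grip": -0.5},
  {"x": 0, "y": 0, "z": -0.09, "twist": -0.25, "grip": -0.5},
  {"x": 0, "y": 0, "z": -0.135, "twist": -0.375, "grip": -0.5},
  {"x": 0, "y": 0, "z": -0.18, "twist": -0.5, "grip": -0.5},
  {"x": 0, "y": 0, "z": -0.225, "twist": -0.625, "grip": -0.5},
  {"x": 0, "y": 0, "z": -0.225, "twist": -0.75, "grip": -0.5},
  {"x": 0, "y": 0, "z": -0.225, "twist": -0.6, "grip": -0.5},
  {"x": 0, "y": 0, "z": -0.225, "twist": -0.45, "grip": -0.5},
  {"x": 0, "y": 0, "z": -0.225, "twist": -0.3, "grip": -0.5},
  {"x": 0, "y": 0, "z": -0.225, "twist": -0.15, "grip": -0.5},
])

```text
time: 10.98
position: [0.5603, 0.2052, 0.3152]
tcp_rot: [[-0.665, -0.747, -0.0], [-0.747, 0.665, 0.0], [-0.0, 0.0, -1.0]]
contact_force: [0.8, 1.0, -3.5]
grip_width: 0.0648
grip_force: 79.1
```

```bash
python3 -c "
from st import *
show()"
```

```text
t 10.975 pos [0.5603 0.2052 0.3152] j [  14.4   31.6   87.     0.    61.4 -123.9] F [ 0.8  1.  -3.5] T [ 0.26 -0.17  0.2 ] grip 0.0648240947298279 79.1163729823893 yaw -131.70340340410758 tilt 0.00022181650825995578
```

Emit:
jog_arm([
  {"x": 0, "y": 0, "z": 0, "twist": 0.12, "grip": -0.5},
  {"x": 0, "y": 0, "z": 0, "twist": 0.24, "grip": -0.5},
  {"x": 0, "y": 0, "z": 0, "twist": 0.36, "grip": -0.5},
])

```text
time: 11.35
position: [0.5603, 0.2054, 0.3151]
tcp_rot: [[-0.885, -0.465, -0.0], [-0.465, 0.885, 0.0], [0.0, 0.0, -1.0]]
contact_force: [-0.8, 2.2, -0.1]
grip_width: 0.0651
grip_force: 79.4
```

```bash
python3 -c "
from st import *
show()
snap('wrist','w5.png')"
```

```text
t 11.35 pos [0.5603 0.2054 0.3151] j [  14.4   31.6   87.     0.    61.4 -103.4] F [-0.8  2.2 -0.1] T [0.51 0.16 0.14] grip 0.06510351569806122 79.37227848626208 yaw -152.27089789572696 tilt 0.0004810620077782464
```

View pics/w5.png

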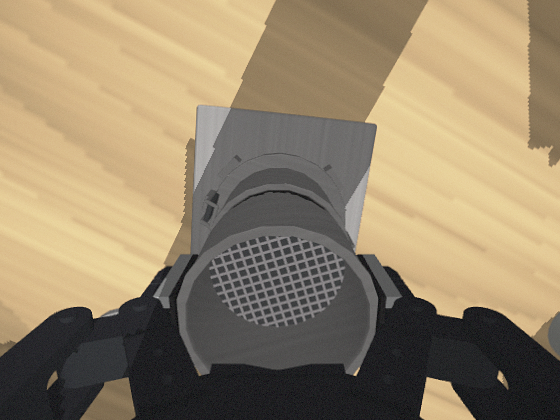

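The force relaxed to zero while turning, so the lower part is seated and the skirt slips. I keep easing it up with the reverse turn.

Emit:
jog_arm([
  {"x": 0, "y": 0, "z": -0.045, "twist": 0.13, "grip": -0.5},
  {"x": 0, "y": 0, "z": -0.09, "twist": 0.26, "grip": -0.5},
  {"x": 0, "y": 0, "z": -0.135, "twist": 0.39, "grip": -0.5},
  {"x": 0, "y": 0, "z": -0.18, "twist": 0.52, "grip": -0.5},
  {"x": 0, "y": 0, "z": -0.225, "twist": 0.65, "grip": -0.5},
  {"x": 0, "y": 0, "z": -0.27, "twist": 0.78, "grip": -0.5},
  {"x": 0, "y": 0, "z": -0.315, "twist": 0.91, "grip": -0.5},
  {"x": 0, "y": 0, "z": -0.36, "twist": 1.04, "grip": -0.5},
  {"x": 0, "y": 0, "z": -0.405, "twist": 1.17, "grip": -0.5},
  {"x": 0, "y": 0, "z": -0.45, "twist": 1.3, "grip": -0.5},
])

```text
time: 12.65
position: [0.5604, 0.2053, 0.3197]
tcp_rot: [[-0.687, 0.727, 0.0], [0.727, 0.687, 0.0], [0.0, 0.0, -1.0]]
contact_force: [-0.4, 2.6, -0.3]
grip_width: 0.0651
grip_force: 79.2
```

```bash
python3 -c "
from st import *
show()"
```

```text
t 12.65 pos [0.5604 0.2053 0.3197] j [ 14.4  31.3  86.8   0.   61.9 -29. ] F [-0.4  2.6 -0.3] T [0.34 0.19 0.2 ] grip 0.06512077367009232 79.19247406942304 yaw 133.38721321252842 tilt 0.000386295225488349
```

Emit:
jog_arm([
  {"x": 0, "y": 0, "z": -0.045, "twist": 0.13, "grip": -0.5},
  {"x": 0, "y": 0, "z": -0.09, "twist": 0.26, "grip": -0.5},
  {"x": 0, "y": 0, "z": -0.135, "twist": 0.39, "grip": -0.5},
  {"x": 0, "y": 0, "z": -0.18, "twist": 0.52, "grip": -0.5},
  {"x": 0, "y": 0, "z": -0.225, "twist": 0.65, "grip": -0.5},
  {"x": 0, "y": 0, "z": -0.27, "twist": 0.78, "grip": -0.5},
  {"x": 0, "y": 0, "z": -0.315, "twist": 0.91, "grip": -0.5},
  {"x": 0, "y": 0, "z": -0.36, "twist": 1.04, "grip": -0.5},
  {"x": 0, "y": 0, "z": -0.405, "twist": 1.17, "grip": -0.5},
  {"x": 0, "y": 0, "z": -0.45, "twist": 1.3, "grip": -0.5},
])

```text
time: 13.9
position: [0.5604, 0.2053, 0.3242]
tcp_rot: [[0.517, 0.856, -0.0], [0.856, -0.517, 0.0], [0.0, -0.0, -1.0]]
contact_force: [-0.1, 1.7, -5.1]
grip_width: 0.0651
grip_force: 79.2
```

```bash
python3 -c "
from st import *
show()"
```

```text
t 13.9 pos [0.5604 0.2053 0.3242] j [14.4 31.  86.5  0.  62.5 45.5] F [-0.1  1.7 -5.1] T [ 0.35 -0.04  0.08] grip 0.06505850327907989 79.18092200823594 yaw 58.89929039006646 tilt 0.000263930733683594
```

Fz has dipped to -5 N. I turn without rising and check again.

Emit:
jog_arm([
  {"x": 0, "y": 0, "z": 0, "twist": 0.12, "grip": -0.5},
  {"x": 0, "y": 0, "z": 0, "twist": 0.24, "grip": -0.5},
])

```text
time: 14.15
position: [0.5604, 0.2053, 0.3242]
tcp_rot: [[0.705, 0.709, -0.0], [0.709, -0.705, 0.0], [0.0, -0.0, -1.0]]
contact_force: [0.7, 1.0, -1.3]
grip_width: 0.0648
grip_force: 79.2
```

```bash
python3 -c "
from st import *
show()
snap('wrist','w6.png')
a=cv2.imread('pics/w6.png'); b=cv2.imread('pics/w5.png')
cv2.imwrite('pics/c6.png',np.hstack([b[:,80:480],a[:,80:480]]))"
```

```text
t 14.15 pos [0.5604 0.2053 0.3242] j [14.4 31.  86.5  0.  62.5 59.2] F [ 0.7  1.  -1.3] T [0.29 0.   0.18] grip 0.06479800233230348 79.19399184349459 yaw 45.16895114799909 tilt 0.00022912942317697245
```

View pics/c6.png

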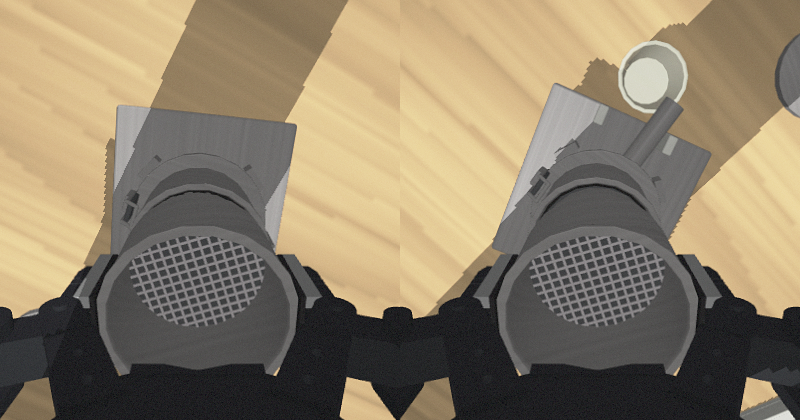

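The spout bears on the other cheek, the gap under the frame has grown and the pan looks seated. I continue.

Emit:
jog_arm([
  {"x": 0, "y": 0, "z": -0.04, "twist": 0.13, "grip": -0.5},
  {"x": 0, "y": 0, "z": -0.08, "twist": 0.26, "grip": -0.5},
  {"x": 0, "y": 0, "z": -0.12, "twist": 0.39, "grip": -0.5},
  {"x": 0, "y": 0, "z": -0.16, "twist": 0.52, "grip": -0.5},
  {"x": 0, "y": 0, "z": -0.2, "twist": 0.65, "grip": -0.5},
  {"x": 0, "y": 0, "z": -0.24, "twist": 0.78, "grip": -0.5},
  {"x": 0, "y": 0, "z": -0.28, "twist": 0.91, "grip": -0.5},
  {"x": 0, "y": 0, "z": -0.32, "twist": 1.04, "grip": -0.5},
  {"x": 0, "y": 0, "z": -0.36, "twist": 1.17, "grip": -0.5},
  {"x": 0, "y": 0, "z": -0.4, "twist": 1.3, "grip": -0.5},
])

```text
time: 15.45
position: [0.5605, 0.2052, 0.3283]
tcp_rot: [[0.873, -0.488, 0.0], [-0.488, -0.873, 0.0], [0.0, -0.0, -1.0]]
contact_force: [0.1, 0.7, -1.7]
grip_width: 0.065
grip_force: 79.5
```

```bash
python3 -c "
from st import *
show()"
```

```text
t 15.45 pos [0.5605 0.2052 0.3283] j [ 14.4  30.7  86.3   0.   63.  133.6] F [ 0.1  0.7 -1.7] T [ 0.08 -0.04  0.  ] grip 0.06501664223432897 79.54521362786181 yaw -29.21313255215591 tilt 0.0002757854391941644
```

The torque is zero and Fz equals the sieve's weight: it is free. I turn a little more while rising, then lift clear.

Emit:
jog_arm([
  {"x": 0, "y": 0, "z": -0.06, "twist": 0.1, "grip": -0.5},
  {"x": 0, "y": 0, "z": -0.12, "twist": 0.2, "grip": -0.5},
  {"x": 0, "y": 0, "z": -0.18, "twist": 0.3, "grip": -0.5},
  {"x": 0, "y": 0, "z": -0.24, "twist": 0.4, "grip": -0.5},
  {"x": 0, "y": 0, "z": -0.5, "twist": 0.4, "grip": -0.5},
  {"x": 0, "y": 0, "z": -1.0, "twist": 0.4, "grip": -0.5},
  {"x": 0, "y": 0, "z": -2.0, "twist": 0.4, "grip": -0.5},
  {"x": 0, "y": 0, "z": -3.5, "twist": 0.4, "grip": -0.5},
  {"x": 0, "y": 0, "z": -5, "twist": 0.4, "grip": -0.5},
  {"x": 0, "y": 0, "z": -5, "twist": 0.4, "grip": -0.5},
])

```text
time: 16.7
position: [0.5607, 0.2052, 0.3799]
tcp_rot: [[0.616, -0.788, 0.003], [-0.788, -0.616, 0.001], [0.001, -0.003, -1.0]]
contact_force: [-0.7, -0.6, -1.3]
grip_width: 0.0652
grip_force: 79.4
```

```bash
python3 -c "
from st import *
s=show([.531,-.168,.38]); 
snap('wrist','w7.png'); snap('scene','s7.png')
a=cv2.imread('pics/w7.png'); b=cv2.resize(cv2.imread('pics/s7.png')[170:310,270:403],(400,420),interpolation=2)
cv2.imwrite('pics/c7.png',np.hstack([a[:,80:480],b]))"
```

```text
t 16.7 pos [0.5607 0.2052 0.3799] j [ 14.4  27.4  83.    0.   69.4 156.3] F [-0.7 -0.6 -1.3] T [ 0.01 -0.02 -0.  ] grip 0.06515355490772563 79.38961819396354 yaw -51.96663483135376 tilt 0.0028915553292687465
tool shift cm [27.5669 25.3371 -0.0427]
```

View pics/c7.png

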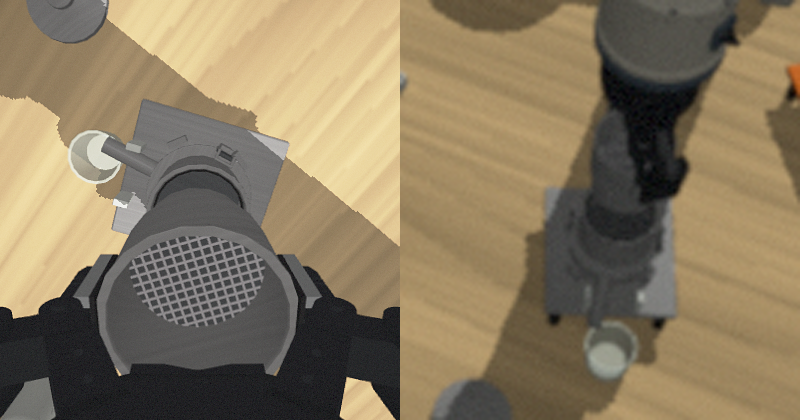

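The sieve is clear and the lower part is seated, spout still in the fork. I carry it level to over the tray.

Emit:
jog_arm([
  {"x": 1.5, "y": 1.3, "z": -1, "twist": 0, "grip": -0.5},
  {"x": 4.5, "y": 4.1, "z": -2, "twist": 0, "grip": -0.5},
  {"x": 7.5, "y": 6.9, "z": -2, "twist": 0, "grip": -0.5},
  {"x": 10.5, "y": 9.7, "z": -2, "twist": 0, "grip": -0.5},
  {"x": 13.5, "y": 12.4, "z": -2, "twist": 0, "grip": -0.5},
  {"x": 16.5, "y": 15.2, "z": -2, "twist": 0, "grip": -0.5},
  {"x": 19.5, "y": 17.9, "z": -2, "twist": 0, "grip": -0.5},
  {"x": 22.5, "y": 20.7, "z": -2, "twist": 0, "grip": -0.5},
  {"x": 25.5, "y": 23.5, "z": -2, "twist": 0, "grip": -0.5},
  {"x": 27.6, "y": 25.3, "z": -2, "twist": 0, "grip": -0.5},
])

```text
time: 18.05
position: [0.5302, -0.1706, 0.3983]
tcp_rot: [[0.615, -0.789, -0.0], [-0.789, -0.615, -0.0], [-0.0, 0.0, -1.0]]
contact_force: [-0.1, -0.1, -1.3]
grip_width: 0.0652
grip_force: 79.4
```

Emit:
jog_arm([
  {"x": 0, "y": 0, "z": 0, "twist": 0, "grip": -0.5},
  {"x": 0, "y": 0, "z": 3, "twist": 0, "grip": -0.5},
  {"x": 0, "y": 0, "z": 6, "twist": 0, "grip": -0.5},
  {"x": 0, "y": 0, "z": 9, "twist": 0, "grip": -0.5},
  {"x": 0, "y": 0, "z": 12, "twist": 0, "grip": -0.5},
  {"x": 0, "y": 0, "z": 14, "twist": 0, "grip": -0.5},
  {"x": 0, "y": 0, "z": 15, "twist": 0, "grip": -0.5},
  {"x": 0, "y": 0, "z": 15, "twist": 0, "grip": -0.5},
  {"x": 0, "y": 0, "z": 15, "twist": 0, "grip": -0.5},
])

```text
time: 19.18
position: [0.5313, -0.1682, 0.249]
tcp_rot: [[0.616, -0.788, 0.001], [-0.788, -0.616, -0.0], [0.001, -0.001, -1.0]]
contact_force: [-0.7, -0.1, -1.1]
grip_width: 0.0651
grip_force: 79.4
```

```bash
python3 -c "
from st import *
s=show([.531,-.168,.2115])"
```

```text
t 19.175 pos [ 0.5313 -0.1682  0.249 ] j [-23.7  34.4  95.9  -0.   49.7 118.3] F [-0.7 -0.1 -1.1] T [ 0.05 -0.   -0.01] grip 0.06508620735378466 79.42250274354592 yaw -51.97163431044963 tilt 0.0011419023622765351
tool shift cm [-0.0372  0.0168  3.7506]
```

Emit:
jog_arm([
  {"x": 0, "y": 0, "z": 1.5, "twist": 0, "grip": -0.5},
  {"x": 0, "y": 0, "z": 2.8, "twist": 0, "grip": -0.5},
  {"x": 0, "y": 0, "z": 3.3, "twist": 0, "grip": -0.5},
  {"x": 0, "y": 0, "z": 3.5, "twist": 0, "grip": -0.5},
  {"x": 0, "y": 0, "z": 3.6, "twist": 0, "grip": -0.5},
  {"x": 0, "y": 0, "z": 3.7, "twist": 0, "grip": -0.5},
  {"x": 0, "y": 0, "z": 3.7, "twist": 0, "grip": -0.5},
])

```text
time: 20.05
position: [0.5311, -0.1681, 0.2113]
tcp_rot: [[0.616, -0.788, 0.0], [-0.788, -0.616, -0.0], [0.0, -0.0, -1.0]]
contact_force: [-0.0, -0.9, -1.7]
grip_width: 0.0651
grip_force: 79.4
```

Emit:
jog_arm([
  {"x": 0, "y": 0, "z": 0.05, "twist": 0, "grip": -0.5},
  {"x": 0, "y": 0, "z": 0.1, "twist": 0, "grip": -0.5},
  {"x": 0, "y": 0, "z": 0.1, "twist": 0, "grip": -0.5},
])

```text
time: 20.42
position: [0.5312, -0.1681, 0.2105]
tcp_rot: [[0.616, -0.788, 0.0], [-0.788, -0.616, -0.0], [0.0, -0.0, -1.0]]
contact_force: [-0.6, 0.4, 3.9]
grip_width: 0.0645
grip_force: 80.1
```

Contact is felt exactly at the predicted height. I release gently, wait, then go straight up.

Emit:
jog_arm([
  {"x": 0, "y": 0, "z": 0, "twist": 0, "grip": -0.5},
  {"x": 0, "y": 0, "z": 0, "twist": 0, "grip": 0.55},
  {"x": 0, "y": 0, "z": 0, "twist": 0, "grip": 0.6},
  {"x": 0, "y": 0, "z": 0, "twist": 0, "grip": 0.7},
  {"x": 0, "y": 0, "z": 0, "twist": 0, "grip": 1},
  {"x": 0, "y": 0, "z": 0, "twist": 0, "grip": 1},
  {"x": 0, "y": 0, "z": 0, "twist": 0, "grip": 1},
  {"x": 0, "y": 0, "z": 0, "twist": 0, "grip": 1},
], force=25)

```text
time: 21.42
position: [0.5311, -0.1681, 0.2102]
tcp_rot: [[0.616, -0.788, -0.0], [-0.788, -0.616, 0.0], [-0.0, 0.0, -1.0]]
contact_force: [0.4, 0.5, -0.3]
grip_width: 0.0854
grip_force: 0.0
```

```bash
python3 -c "
from st import *
show()"
```

```text
t 21.425 pos [ 0.5311 -0.1681  0.2102] j [-23.7  37.9  97.3   0.   44.9 118.3] F [ 0.4  0.5 -0.3] T [-0.04  0.    0.05] grip 0.0854209975907254 0.0 yaw -51.98245831715816 tilt 3.7009340030122065e-05
```

Emit:
jog_arm([
  {"x": 0, "y": 0, "z": -1, "twist": 0, "grip": 1},
  {"x": 0, "y": 0, "z": -3, "twist": 0, "grip": 1},
  {"x": 0, "y": 0, "z": -6, "twist": 0, "grip": 1},
  {"x": 0, "y": 0, "z": -10, "twist": 0, "grip": 1},
  {"x": 0, "y": 0, "z": -15, "twist": 0, "grip": 1},
  {"x": 0, "y": 0, "z": -20, "twist": 0, "grip": 1},
  {"x": 0, "y": 0, "z": -20, "twist": 0, "grip": 1},
  {"x": 0, "y": 0, "z": -20, "twist": 0, "grip": 1},
])

```text
time: 22.42
position: [0.5307, -0.168, 0.4103]
tcp_rot: [[0.616, -0.788, -0.0], [-0.788, -0.616, -0.0], [0.0, 0.0, -1.0]]
contact_force: [-0.3, 0.4, -0.4]
grip_width: 0.0856
grip_force: 0.0
```

```bash
python3 -c "
from st import *
show()
snap('wrist','w8.png'); snap('scene','s8.png')
a=cv2.imread('pics/w8.png'); b=cv2.resize(cv2.imread('pics/s8.png')[165:315,180:380],(400,300),interpolation=2)
b=cv2.copyMakeBorder(b,0,120,0,0,0)
cv2.imwrite('pics/c8.png',np.hstack([a[:,80:480],b]))"
```

```text
t 22.425 pos [ 0.5307 -0.168   0.4103] j [-23.7  22.5  86.4  -0.   71.1 118.3] F [-0.3  0.4 -0.4] T [-0.02 -0.02 -0.09] grip 0.08564017292811296 0.0 yaw -51.977769731731314 tilt 1.06920478343181e-05
```

View pics/c8.png

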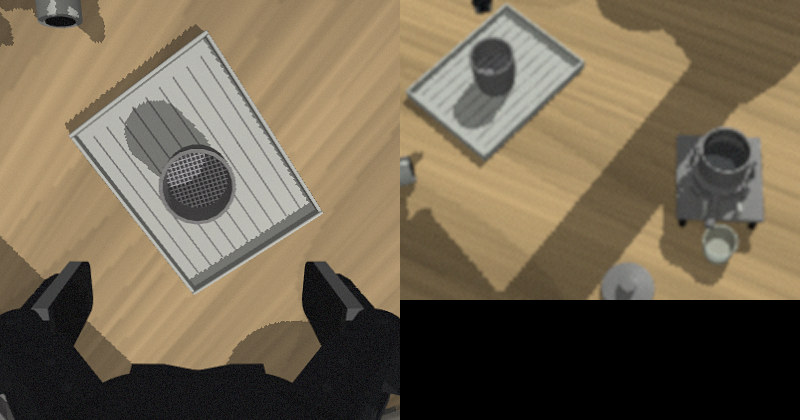

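The sieve stands upright in the middle of the tray (wrist crop 198,185), and the lower part sits in its stand (right crop 722,160). I hand it in.

```bash
python3 -c "
from plant import bot
print(bot.sign_off())"
```

```text
the job is handed in; nothing more can be done
None
```

The job is handed in: the top sieve was twisted loose and stands upright in the draining tray, the lower part is still seated in its stand, and no bystander was touched; the sign-off returned no verdict.

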